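# Fit the D-socket key to a lift's spindle and hold its brake off

### The arm

A 6-joint arm with a two-finger parallel gripper is mounted at the origin on a cart in front of the work surface, level with it; the furniture and walls round the work are solid. World frame = base frame: x ahead of the robot, y to its left, z up, the work surface at z = 0. Lengths are in m, angles in rad, forces in N, time in s.
With the tool pointing down it reaches from about 0.275 to 0.875 m from the base axis. Payload 12.5 kg.
Tool frame: the origin (TCP) lies at the very end of the fingers, on their centre line; the grasp point (between the pads) lies 19 mm behind it; z points along the fingers, y is the line along which they close (so a half turn about z gives the same grasp; the last joint's range is limited). The gripper opens to 85 mm and grips with 20 to 120 N. Pads are 22 mm wide; open, the fingers measure 114 mm over their backs; the gripper's body (76 mm by 85 mm) begins 54 mm behind the grasp point. The pads swing forward as they close: fully open they stand 13 mm farther back than shut.
Start: joints at [1.119, 0.351, 1.652, -0, 1.139, -0.085], TCP at [0.197, 0.513, 0.231] pointing down, gripper open.
Joint ranges: [-2.75, 2.75], [-0.79, 2.1], [0.01, 2.65], [-1.57, 4.71], [0.07, 3.14], [-2.87, 2.87]. Speed limits (rad/s): [2.22, 2.22, 2.79, 3.14, 3.14, 3.14].

### API

Orientations are given as a 3x3 rotation matrix whose columns are the frame's x, y, z axes.
In Python, from bench import bot gives the robot as it stands.
- The arm moves only by the tool carry_out, never from a script. Its argument "plan" is one flat list of numbers, 5 for each row, row after row: the closure in counts, from 0 (fully open) to 255 (shut), then the shift along the tool's x, y, z in cm, then the turn about the tool's z in degrees. A call has 1 to 10 rows; each row is the pose to reach, as a shift and turn from the pose commanded when the call began, along the tool's axes at that moment; what a row does not reach only later rows make up. A row lasts 1/12 s, in which the tool goes at most 41.7 mm and 7.16 degrees, less where a joint would pass 70% of its speed; a pose out of reach is approached as far as the arm can. A call with a gripper value outside its range is refused whole. The fingers move at their own pace and stop on an object; "force" is the grip in N (left out, the last holds). Time passes only in rows, so rows that repeat a pose let the fingers close. It gives the time, the measured TCP pose, the force, the opening and the grip force at its end, in the units of the state.
- bot.state(): the state, without advancing time (a new reading comes with each control period).
- bot.read_camera(name): name is "side" or "top" or "wrist"; returns a dict with "image" (400x640x3 uint8, red, green, blue), "fx", "fy", "cx", "cy" (pixels), "distortion" ([k1, k2, p1, p2, k3] as OpenCV has them; the pictures are not rectified), "R" (3x3) and "t" (3): a world point X has camera coordinates R X + t. Camera axes: x right, y down, z forward; pixel columns grow to the right and rows downward; lengths in m; the calibration is good to about 2 mm. A picture is of the moment at which its call begins. There is no depth.
- bot.finish_job(): hands the job in; it is judged then, once.
Trained networks look in a picture, given as the dict that the camera call returned (one of the last four; its "shot" number tells which), for a name from the list of things; names that differ only in an ending like _2 or _b are one class to them, and where a whole thing is asked for, a point or a joint stands for the part that bears it (a point fixed in the world has none). Each returns a list of dicts, best first, with "p" (0 to 1); they miss things now and then, are a little off and sometimes report something else, mostly with a low value. They report only what shows in the picture. A call takes as long as a camera call. They do not tell look-alikes from the thing itself.
- bot.boxes_of(picture, target): "position" ([x, y, z] in m, in world coordinates, good to about 4 mm: the middle of the surface that is visible of it).
The state is a dict: "time_s": time; "joint_pos": joint angles; "joint_vel": joint speeds; "effort": joint torques, N m; "tcp_pos": TCP position; "orientation": TCP orientation; "ft_force": force on the tool from outside, world axes, zero at the start; "moment": the same for the moment, N m; "finger_gap": finger opening in m; "grasp_force": force on a finger pad.
Only numpy, scipy, OpenCV 4.12 (cv2) and the standard library are available. Lean on these libraries where they do the work, as an engineer would, in place of code of your own. Each camera call takes 0.05 s, during which the arm holds its last target. There are 200 camera calls.

### The job

Pull the red long-stemmed key straight up out of the wooden key block, turn it so that its flat (white line) matches the flat of the D-shaft on the green adjuster (white mark), push it onto the shaft and press the orange brake ring fully down. Finish while still gripping the red key and pressing, with the ring held all the way down; do not let go. Leave the black key and the other things on the bench where they are.

Things in the scene. Friction and masses are not known exactly. Their poses are not given: they have to be found in the camera images.
- red_key: loose red-knobbed key, 120 mm tall, 0.11-0.22 kg, standing in one of the block's two wells (which one varies), free to turn in it. Origin: centre of its bottom end, z up the stem. From the bottom: steel socket 36 mm across to z = 60 mm, stem of 18 mm diameter to 82, red disc of 42 mm diameter to 88, red grip bar to 120. White line on bar and socket marks its -x side, where the bore's flat is
- key_mouth (a point): centre of the red key's bottom end, the mouth of its D-shaped bore, 42 mm deep (the same point as its origin)
- key_flat (a point): middle of the flat inside the red key's bore (bore radius 13.2 mm): 7.4 mm from the axis on the key's -x side, the side of the white line, 10 mm above its bottom end
- key_grip (a point): centre of the red key's grip bar, on its axis, 104 mm above its bottom end. The bar is 50 mm long along the key's x, 18 mm thick along its y, 32 mm high above the disc: grip it from above across its y
- black_key: loose key of the same outer shape (its top 130 mm above the bench) with a black knob, in the other well of the block; its bore (radius 6 mm) is too small for the shaft. Leave it. Origin: centre of its bottom end
- key_block: fixed wooden block, 70 (x) x 170 (y) x 66 mm high, with two round wells of 43 mm diameter, 56 mm deep (floors 10 mm above the bench) at y = +50 and -50 mm. Origin: centre of its underside
- adjuster: fixed green adjuster (spindle-lock head of a lift): base flange 150 (x) x 130 (y) mm, casting 124 x 104 mm to 51 mm above the bench, round dial plate of 72 mm diameter to 56 mm, upright steel D-shaft that does not turn. Origin: centre of its underside, straight below the shaft. A white mark on the dial shows the side of the shaft's flat, its -x side
- shaft_top (a point): centre of the top end of the D-shaft (radius 12 mm), 98 mm above the bench, its rim tapered 2.5 mm inward over the last 4 mm. The key goes on only with both flats (both white marks) on the same side, to within about 15 degrees
- shaft_flat (a point): middle of the flat of the D-shaft, 6 mm from its axis on the adjuster's -x side, 88 mm above the bench
- brake_ring (a joint): orange sprung brake ring of 48 mm diameter round the shaft, slides straight down: 0 m = up, 0.008 m = at its stop. The spring pushes up with about 5 N at 0 and 11 N at the stop. The key's bottom end presses on it
- ring_top (a point): centre of the brake ring's top face: 70 mm above the bench when up, 62 mm when fully down
- white_tub: bystander: small white plastic tub, 65x76x56 mm, origin under its centre
- tape_measure: bystander: yellow tape measure, 38x83x62 mm, standing behind the work
- spanner: bystander: steel spanner, 153x31x9 mm, lying between block and adjuster
- screwdriver: bystander: yellow-handled screwdriver, 31x208x28 mm, lying on the right
- chisel: bystander: blue-handled chisel, 28x253x28 mm, lying at the front right
Things that resemble listed ones, but are neither listed nor needed, are in the scene too. What is shaped like the red_key but pink is not meant.

How it is judged:
On the way, in this order (a step that is already met when the one before it is completed fails the run):
1. the red key is gripped and lifted clear of the block's wells (z of red_key in the frame of key_block above 0.067 m and contact force between the fingers and red_key above 2 N), for 0.1 s.
2. the red key is on the shaft by at least 15 mm, flat to flat (horizontal distance between key_mouth and shaft_top below 0.005 m and angle between the x axis of red_key and the x axis of adjuster, either way round below 0.35 rad and x of key_flat in the frame of adjuster below -0.002 m and angle between red_key's own z axis and vertical below 0.12 rad and z of key_mouth in the frame of shaft_top below -0.015 m), for 0.1 s.
At the end, for the whole second after the job is handed in: Red key at least 32 mm on the D-shaft (axes within 5 mm, flats same side within 0.35 rad, tilt under 0.12 rad); fingers bear on it and it on the adjuster with over 4 N each; brake ring at least 6 of its 8 mm down through the last second; bystanders and black key moved under 20 mm (horizontal distance between key_mouth and shaft_top below 0.005 m and angle between the x axis of red_key and the x axis of adjuster, either way round below 0.35 rad and x of key_flat in the frame of adjuster below -0.002 m and angle between red_key's own z axis and vertical below 0.12 rad and z of key_mouth in the frame of shaft_top below -0.032 m and value of joint brake_ring above 0.006 m and contact force between red_key and adjuster above 4 N and contact force between the fingers and red_key above 4 N and distance of each of black_key, white_tub, tape_measure, spanner, screwdriver, chisel from where it was at the start of the episode below 0.02 m); the arm keeps its last pose, push and grip.
It fails at once if the black key or another thing on the bench is moved by more than 20 mm (distance of any of black_key, white_tub, tape_measure, spanner, screwdriver, chisel from where it was at the start of the episode above 0.02 m).
It also fails if it takes over 59 s, if anything falls off the work surface, if the arm or the gripper's body presses on something with over 40 N, if the wrist force passes 120 N, or if a joint passes its speed limit or range.

## Working session

There is one attempt and no reset: what is moved stays moved. The work goes in short steps, Python scripts to look and compute and a tool call to move; the robot and the scene stay as the last step left them, time stands still between calls to the robot, and variables do not carry over. Pictures are saved under pics/ and viewed, at most 10 in all, crops included, and the job is handed in when it is done.

Besides the shell and the picture viewer there is one more tool, called after "Emit:" in YAML: its name, and indented under it one key for each argument. carry_out: Moves the arm, as the interface text tells. Its arguments: {"type":"object","properties":{"plan":{"type":"array","items":{"type":"number"}},"force":{"type":"number"}},"required":["plan"]}

```bash
mkdir -p pics
cat > h.py <<'E'
from bench import bot
import numpy as np, cv2
def save(n,p,crop=None,s=1):
    im=p["image"][:,:,::-1]
    if crop: im=im[crop[1]:crop[3],crop[0]:crop[2]]
    cv2.imwrite("pics/"+n+".png",cv2.resize(im,None,fx=s,fy=s,interpolation=cv2.INTER_CUBIC))
def K(p): return np.array([[p["fx"],0,p["cx"]],[0,p["fy"],p["cy"]],[0,0,1.]]),np.array(p["distortion"],float)
def toz(p,u,v,z):
    k,d=K(p); a=cv2.undistortPoints(np.array([[[u,v]]],float),k,d)[0,0]
    R=np.array(p["R"]);t=np.array(p["t"]); c=-R.T@t; r=R.T@np.array([a[0],a[1],1]); return c+r*(z-c[2])/r[2]
def pix(p,X):
    k,d=K(p); R=np.array(p["R"]); return cv2.projectPoints(np.array([X],float),cv2.Rodrigues(R)[0],np.array(p["t"],float),k,d)[0][0,0].round(1)
E
python3 - <<'E'
from h import *
ps={c:bot.read_camera(c) for c in("top","side","wrist")}
save("a",np.vstack if 0 else ps["top"]); save("b",ps["side"])
for c,p in ps.items():
  for n in("red_key","black_key","key_block","adjuster","brake_ring","shaft_top","key_grip"):
    try:
      for d in bot.boxes_of(p,n)[:3]: print(c,n,round(d["p"],2),np.round(d["position"],3),pix(p,d["position"]))
    except Exception as e: print(c,n,e)
s=bot.state();print(s["time_s"],s["finger_gap"],np.round(s["orientation"],3))
E
```

```text
top red_key 0.59 [0.431 0.229 0.118] [243.4 220.4]
top red_key 0.49 [0.504 0.308 0.098] [223.  199.3]
top black_key 0.44 [0.421 0.13  0.132] [272.6 223.8]
top key_block 0.66 [0.417 0.183 0.066] [259.  227.9]
top adjuster 0.92 [ 0.428 -0.168  0.05 ] [361.7 229.5]
top adjuster 0.24 [ 0.337 -0.477  0.019] [449.1 260.4]
top brake_ring 0.51 [ 0.425 -0.174  0.065] [363.7 229.8]
top shaft_top 0.9 [ 0.426 -0.17   0.052] [362.2 230.1]
top key_grip 0.7 [0.506 0.31  0.1  ] [222.3 198.7]
top key_grip 0.69 [0.431 0.23  0.123] [242.7 220.2]
side red_key 0.9 [0.518 0.326 0.081] [291.5 283.6]
side red_key 0.53 [0.436 0.241 0.106] [324.1 262.5]
side black_key 0.6 [0.423 0.138 0.108] [333.9 241.2]
side key_block 0.67 [0.414 0.242 0.057] [330.5 275.2]
side adjuster 0.73 [ 0.436 -0.151  0.047] [342.7 204.5]
side adjuster 0.41 [ 0.432 -0.166  0.07 ] [344.6 197.3]
side brake_ring 0.44 [ 0.434 -0.164  0.065] [344.  198.5]
side shaft_top 0.73 [ 0.43  -0.146  0.046] [344.  205.7]
side key_grip 0.73 [0.512 0.33  0.083] [293.2 284.3]
side key_grip 0.54 [0.436 0.242 0.106] [323.9 262.7]
wrist key_block 0.64 [0.394 0.189 0.06 ] [149.7 388.9]
1.2 0.08537125590062268 [[-0.933  0.359 -0.   ]
 [ 0.359  0.933 -0.   ]
 [ 0.    -0.    -1.   ]]
```

Run:
```python
from h import *
p=bot.read_camera("top"); save("c",p,(200,150,480,330),2.8)
```

```text
(no output)
```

View pics/c.png

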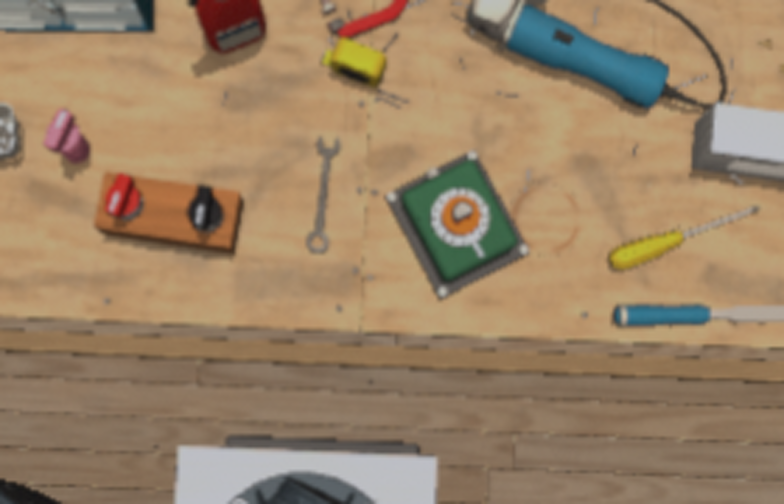

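View pics/b.png

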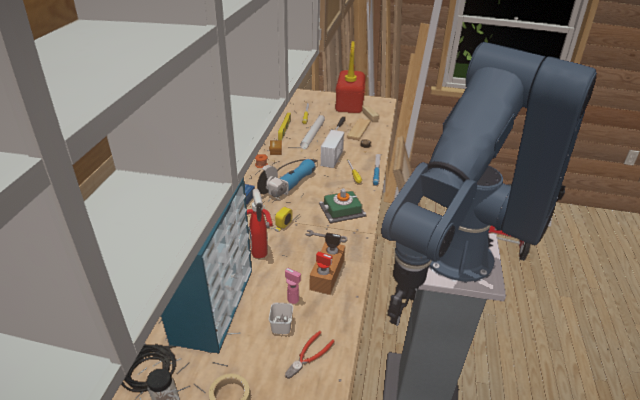

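The top view shows the red key in the left well (crop 122,196) and the black one right of it (206,210). The adjuster is at (463,213), with its mark pointing to (478,250). The side view shows the same layout, with the pink decoy standing apart. I'll move over the key for a close look.

Emit:
carry_out:
  plan: [0,-3.5,-2,-1,0,0,-7,-4,-2,0,0,-10.5,-6,-3,0,0,-14,-8,-4,0,0,-17.5,-10,-4,0,0,-21,-12,-4,0,0,-24.5,-14,-4,0,0,-28,-16,-4,0,0,-28,-16,-4,0]

```text
time_s: 2.0
tcp_pos: [0.4045, 0.2593, 0.2714]
orientation: [[-0.932, 0.363, 0.001], [0.363, 0.932, -0.001], [-0.002, -0.0, -1.0]]
ft_force: [-1.1, 0.4, 0.5]
finger_gap: 0.0855
grasp_force: 0.0
```

Run:
```python
from h import *
p=bot.read_camera("wrist"); save("w1",p)
for n in("red_key","black_key","key_grip"):
  for d in bot.boxes_of(p,n)[:3]: print(n,round(d["p"],2),np.round(d["position"],3),pix(p,d["position"]))
s=bot.state();print(s["time_s"],s["tcp_pos"],s["joint_pos"]);R=np.array(p["R"]);print(-R.T@p["t"],R[2],pix(p,[.431,.229,.12]))
```

```text
red_key 0.61 [0.506 0.311 0.097] [395.5 238.4]
red_key 0.58 [0.428 0.242 0.125] [312.1 208.8]
black_key 0.8 [0.42  0.139 0.114] [219.8 230.9]
black_key 0.33 [0.431 0.242 0.122] [313.8 210.4]
key_grip 0.82 [0.502 0.316 0.096] [398.4 234.3]
key_grip 0.76 [0.432 0.233 0.13 ] [305.3 216.8]
2.2 [0.40077689 0.2641464  0.27126675] [ 4.85568498e-01  1.79932765e-01  1.77541715e+00  2.71155458e-04
  1.18637520e+00 -7.18807483e-01]
[0.3260678  0.28898477 0.41400167] [ 0.30178628 -0.11749996 -0.94610718] [301.9 213.5]
```

View pics/w1.png

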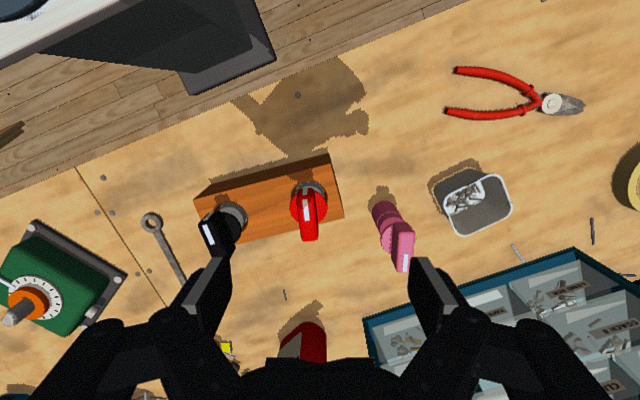

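The wrist view shows the red key at (307,212) in the well, the black key at (215,230) and the pink decoy at (395,240). I'll zoom in to read the white line.

Run:
```python
from h import *
p=bot.read_camera("wrist"); save("w2",p,(265,170,355,250),7)
q=bot.read_camera("top"); 
hsv=cv2.cvtColor(p["image"],cv2.COLOR_RGB2HSV)
```

```text
(no output)
```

View pics/w2.png

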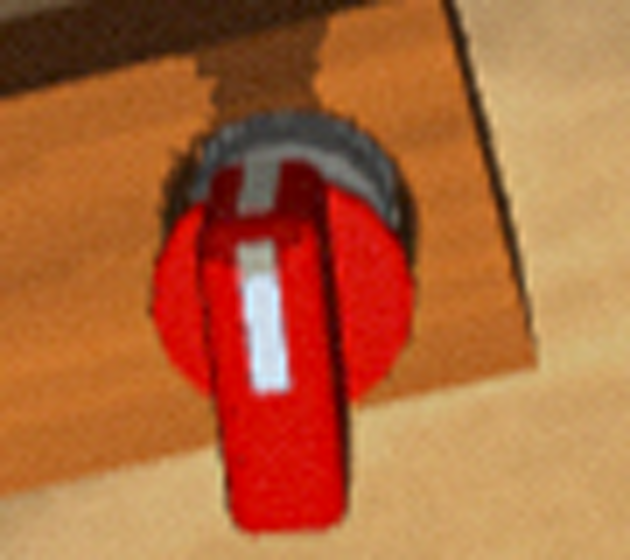

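The zoom shows the white stripe on the upper end of the bar, the side towards the robot. The bar's top face runs from crop (262,240) to (290,525).

Run:
```python
from h import *
p=bot.read_camera("wrist")
f=lambda u,v:toz(p,265+u/7,170+v/7,.130)
a=f(260,238);b=f(290,527);l=(f(203,245)+f(235,527))/2;r=(f(322,238)+f(345,522))/2
print(a,b,np.linalg.norm(a-b),np.linalg.norm(l-r),(a+b)/2,np.degrees(np.arctan2(*(b-a)[1::-1])))
a=f(258,260);c=f(270,390);print('line',a,c,np.degrees(np.arctan2(*(c-a)[1::-1])))
s=bot.state();T=np.array(s["orientation"]);print(s["tcp_pos"],np.degrees(np.arctan2(T[1],T[0])),s["joint_pos"][5])
q=bot.read_camera("top");print(pix(p,[.43,.17,.05]))
m=cv2.inRange(cv2.cvtColor(q["image"],cv2.COLOR_RGB2HSV),(0,170,100),(8,255,255))[205:245,225:258];y,x=np.nonzero(m);print(x.size,toz(q,225+x.mean(),205+y.mean(),.115))
```

```text
[0.41414017 0.24052002 0.13      ] [0.45737496 0.22782586 0.13      ] 0.04505983294746682 0.016343079115451 [0.43575757 0.23417294 0.13      ] -16.36276247959077
line [0.41707821 0.23903601 0.13      ] [0.43607941 0.23322285 0.13      ] -17.010766917462778
[0.40051167 0.26456537 0.27130285] [159.09263406  69.09263388 132.92472194] -0.7192336562939948
[258.2 211.8]
90 [0.43878568 0.22723499 0.115     ]
```

Emit:
carry_out:
  plan: [90,-1.5,-0.6,3,-2.2,90,-3,-1.2,6,-4.4,90,-4.3,-1.6,9.5,-4.4,90,-4.3,-1.6,9.5,-4.4,90,-4.3,-1.6,9.5,-4.4]
  force: 60

```text
time_s: 2.82
tcp_pos: [0.4349, 0.2334, 0.1755]
orientation: [[-0.958, 0.286, -0.003], [0.286, 0.958, -0.001], [0.003, -0.002, -1.0]]
ft_force: [0.5, 0.1, 1.0]
finger_gap: 0.0551
grasp_force: 0.0
```

Run:
```python
from h import *
p=bot.read_camera("wrist"); save("w3",p,(160,150,480,400),2.4)
s=bot.state();T=np.array(s["orientation"]);print(s["time_s"],s["tcp_pos"],np.degrees(np.arctan2(T[1],T[0])),s["finger_gap"],s["ft_force"])
print(pix(p,[.435,.234,.13]),pix(p,np.array(s["tcp_pos"])))
for d in (25,-25):
  print(pix(p,[.435+d*1e-3*np.cos(.288),.234-d*1e-3*np.sin(.288),.13]))
```

```text
2.8667 [0.43546816 0.23394534 0.17705835] [163.39207238  73.39207219 158.8611409 ] 0.055232495359216115 [ 0.8077002  -0.82028567  1.14691901]
[321.7 224.2] [322.4 261.9]
[321.7 257.6]
[321.7 188. ]
```

View pics/w3.png

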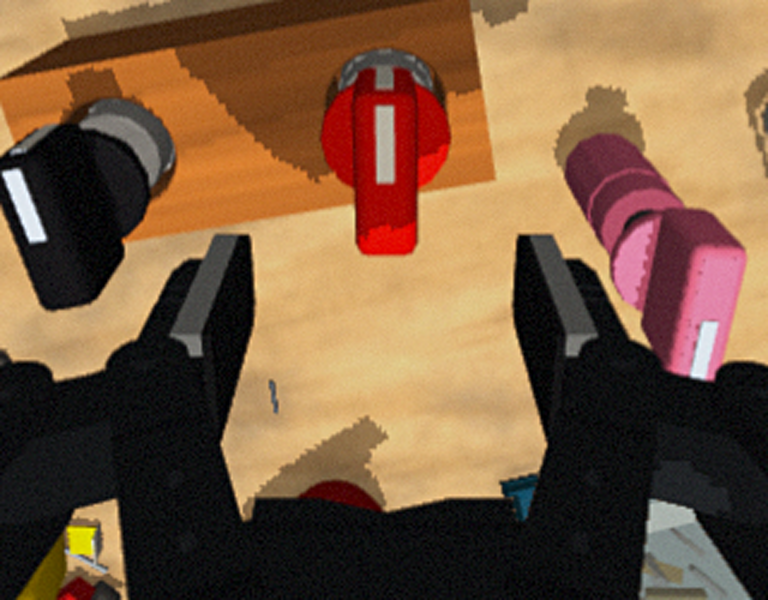

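The bar is aligned with the fingers. It runs from crop (385,85) to (387,253), within 2 px of the prediction. I'll descend and grip.

Emit:
carry_out:
  plan: [90,0.1,0,3,0,90,0.1,0,6,0,90,0.1,0,7.4,0,90,0.1,0,7.4,0,255,0.1,0,7.4,0,255,0.1,0,7.4,0,255,0.1,0,7.4,0,255,0.1,0,7.4,0,255,0.1,0,7.4,0,255,0.1,0,7.4,0]
  force: 80

```text
time_s: 3.7
tcp_pos: [0.4356, 0.2342, 0.1043]
orientation: [[-0.958, 0.286, 0.003], [0.286, 0.958, 0.001], [-0.002, 0.002, -1.0]]
ft_force: [-2.2, -1.2, 9.9]
finger_gap: 0.0168
grasp_force: 78.3
```

Emit:
carry_out:
  plan: [255,0,0,-1,0,255,0,0,-3,0,255,0,0,-6,0,255,0,0,-9,0,255,0,0,-12,0,255,0,0,-14.5,0,255,0,0,-14.5,0,255,0,0,-14.5,0]

```text
time_s: 4.37
tcp_pos: [0.435, 0.2338, 0.2492]
orientation: [[-0.958, 0.286, 0.003], [0.286, 0.958, 0.001], [-0.003, 0.002, -1.0]]
ft_force: [0.3, -0.9, -1.6]
finger_gap: 0.0166
grasp_force: 78.3
```

Run:
```python
from h import *
s=bot.state();T=np.array(s["orientation"]);print(s["time_s"],s["tcp_pos"],np.degrees(np.arctan2(T[1],T[0])),s["joint_pos"],s["finger_gap"],s["ft_force"])
for c in("top","wrist"):
  p=bot.read_camera(c)
  for n in("adjuster","brake_ring","shaft_top","red_key"):
    for d in bot.boxes_of(p,n)[:2]: print(c,n,round(d["p"],2),np.round(d["position"],3),pix(p,d["position"]))
q=bot.read_camera("top")
f=lambda u,v,z:toz(q,200+u/2.8,150+v/2.8,z)
c=[f(*x,.008) for x in((393,197),(472,155),(525,250),(443,292))];print(np.round(c,3),np.mean(c,0))
d=(c[1]-c[2])+(c[0]-c[3]);print(np.degrees(np.arctan2(d[1],d[0])))
m=f(478,250,.056);o=f(461,216,.056);e=o-m;print(m,o,np.degrees(np.arctan2(e[1],e[0])))
h=cv2.cvtColor(q["image"],cv2.COLOR_RGB2HSV)
g=cv2.inRange(h,(45,90,30),(85,255,255));n,l,st,ce=cv2.connectedComponentsWithStats(g)
for i in range(1,n):
  if st[i,4]>200: print(st[i],ce[i])
```

```text
4.3667 [0.43500975 0.23375882 0.24921203] [163.38581325  73.38616928  22.19648784] [ 3.98812501e-01  2.26977469e-01  1.77353005e+00 -4.48452542e-05
  1.13751834e+00 -8.81995916e-01] 0.016571025635660794 [ 0.2999882  -0.91808562 -1.58475281]
top adjuster 0.87 [ 0.43  -0.171  0.048] [362.4 229.2]
top brake_ring 0.19 [ 0.418 -0.418  0.02 ] [432.1 236.5]
top shaft_top 0.91 [ 0.424 -0.17   0.052] [362.2 230.5]
wrist adjuster 0.77 [ 0.443 -0.14   0.04 ] [ 41.1 255.7]
wrist brake_ring 0.66 [ 0.444 -0.156  0.072] [  7.8 272.7]
wrist shaft_top 0.64 [ 0.441 -0.143  0.042] [ 38.  255.6]
wrist red_key 0.83 [0.421 0.238 0.272] [322.1 263.4]
wrist red_key 0.73 [0.509 0.314 0.105] [418.6 229.6]
[[ 0.465 -0.095  0.008]
 [ 0.524 -0.194  0.008]
 [ 0.404 -0.263  0.008]
 [ 0.347 -0.161  0.008]] [ 0.4353264  -0.17835061  0.008     ]
29.68451836859627
[ 0.39463554 -0.19954309  0.056     ] [ 0.43587795 -0.1778655   0.056     ] 27.72703803409973
[344 208  40  42 542] [363.         228.72509225]
```

The key is lifted clear. I'll move to just past the adjuster and turn, so the wrist camera sees the shaft.

Emit:
carry_out:
  plan: [255,-1.5,-3.4,0,-4.5,255,-3.1,-7,0,-9,255,-4.7,-10.5,0,-14,255,-6.4,-14,0,-19,255,-8,-17.5,0,-24,255,-9.6,-21,0,-29,255,-11.2,-24.5,0,-34,255,-12.8,-28,0,-39,255,-14.4,-31.6,0,-44,255,-15.9,-35.1,0,-45.8]

```text
time_s: 5.75
tcp_pos: [0.4865, -0.1504, 0.2473]
orientation: [[-0.871, -0.492, 0.0], [-0.492, 0.871, -0.0], [-0.0, -0.0, -1.0]]
ft_force: [1.2, 0.7, -1.8]
finger_gap: 0.0168
grasp_force: 78.4
```

Emit:
carry_out:
  plan: [255,0,0,0,0,255,0,0,0,0,255,0,0,0,0]

```text
time_s: 6.0
tcp_pos: [0.4864, -0.1479, 0.2471]
orientation: [[-0.874, -0.487, -0.001], [-0.487, 0.874, 0.001], [0.0, 0.001, -1.0]]
ft_force: [0.4, 0.6, -1.6]
finger_gap: 0.0167
grasp_force: 78.8
```

Run:
```python
from h import *
p=bot.read_camera("wrist"); save("w4",p,(160,40,480,290),2.4)
s=bot.state();T=np.array(s["orientation"]);print(s["time_s"],s["tcp_pos"],np.degrees(np.arctan2(T[1],T[0])),s["joint_pos"][5],s["finger_gap"],s["ft_force"])
print(pix(p,[.435,-.178,.098]),pix(p,[.435,-.178,.056]))
for n in("adjuster","brake_ring","shaft_top","red_key"):
    for d in bot.boxes_of(p,n)[:2]: print(n,round(d["p"],2),np.round(d["position"],3),pix(p,d["position"]))
```

```text
6.05 [ 0.48647022 -0.14738315  0.24715385] [-150.80506762  119.19492683  135.97952697] -2.466342185039793 0.016858212280526114 [ 0.15607653 -0.00701777 -1.48069437]
[318.  118.5] [318.1 115. ]
adjuster 0.96 [ 0.433 -0.183  0.048] [314.8 110.2]
adjuster 0.21 [0.422 0.121 0.111] [581.2 254.9]
brake_ring 0.84 [ 0.437 -0.178  0.07 ] [317.  117.8]
shaft_top 0.68 [ 0.432 -0.182  0.054] [316.2 109.9]
red_key 0.85 [ 0.473 -0.151  0.271] [327.9 261.2]
red_key 0.55 [0.516 0.302 0.067] [603.1 351.2]
```

View pics/w4.png

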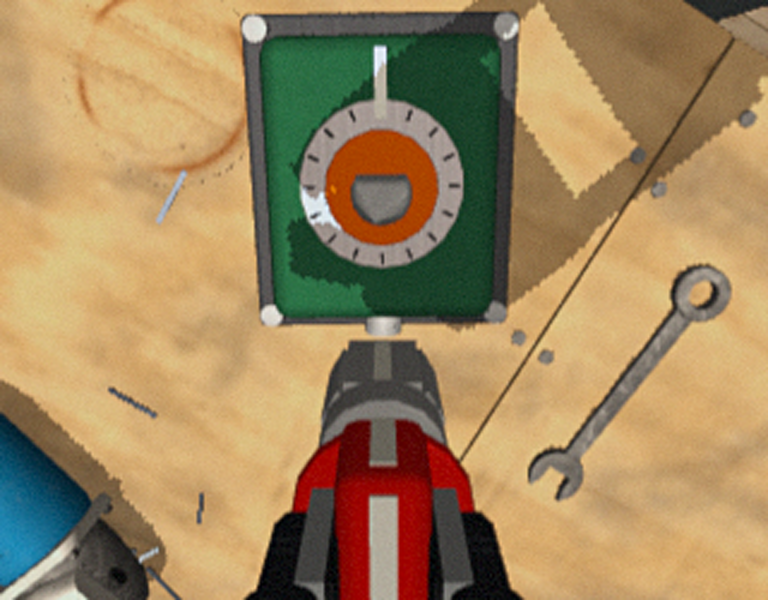

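The wrist view shows the shaft at crop (382,195) with its flat and the dial mark on the upper side, parallel to the key's white line at column 382. Next I'll measure the offset.

Run:
```python
from h import *
p=bot.read_camera("wrist")
s=bot.state();T=np.array(s["orientation"]);t=np.array(s["tcp_pos"])
g=lambda u,v,z:toz(p,160+u/2.4,40+v/2.4,z)
ring=g(382.5,187,.070);dial=g(381.5,183.5,.056);sh=g(382.5,223,.098)+T[:,0]*.0115;fl=g(382.5,176,.098)-T[:,0]*.006
for n,c in zip(("ring","dial","round","flat"),(ring,dial,sh,fl)): print(n,c.round(4),((c-t)@T*100).round(2))
for a in(.018,): 
  q=t+T[:,0]*a; q[2]=.153; print("mouth front edge px",(pix(p,q)-[160,40])*2.4)
q=t+T[:,0]*.018; q[2]=.153+.06; print("socket top front px",(pix(p,q)-[160,40])*2.4)
```

```text
ring [ 0.4364 -0.1756  0.07  ] [5.760e+00 1.000e-02 1.774e+01]
dial [ 0.4363 -0.1761  0.056 ] [ 5.8  -0.04 19.14]
round [ 0.4362 -0.1757  0.098 ] [5.790e+00 1.000e-02 1.494e+01]
flat [ 0.4361 -0.1758  0.098 ] [5.800e+00 1.000e-02 1.494e+01]
mouth front edge px [382.32 331.92]
socket top front px [382.32 395.52]
```

Run:
```python
from h import *
p=bot.read_camera("wrist"); save("w5",p,(265,160,375,300),5)
s=bot.state();T=np.array(s["orientation"]);t=np.array(s["tcp_pos"])
for n,a,z in(("bar top end",.025,.120),("bar bottom end",.025,.088),("disc front",.021,.088),("disc low",.021,.082),("sock top",.018,.06),("mouth",.018,0)):
  q=t+T[:,0]*a; q[2]=.153+z; w=q+0; w+=T[:,0]*.001; print(n,((pix(p,q)-[265,160])*5).round(),"per mm",((pix(p,w)-pix(p,q))*5).round(1))
```

```text
bar top end [272. 397.] per mm [  0. -11.]
bar bottom end [272. 255.] per mm [ 0. -9.]
disc front [272. 291.] per mm [ 0.  -8.5]
disc low [272. 270.] per mm [ 0.  -8.5]
sock top [272. 224.] per mm [ 0.  -7.5]
mouth [272.  92.] per mm [ 0. -6.]
```

View pics/w5.png

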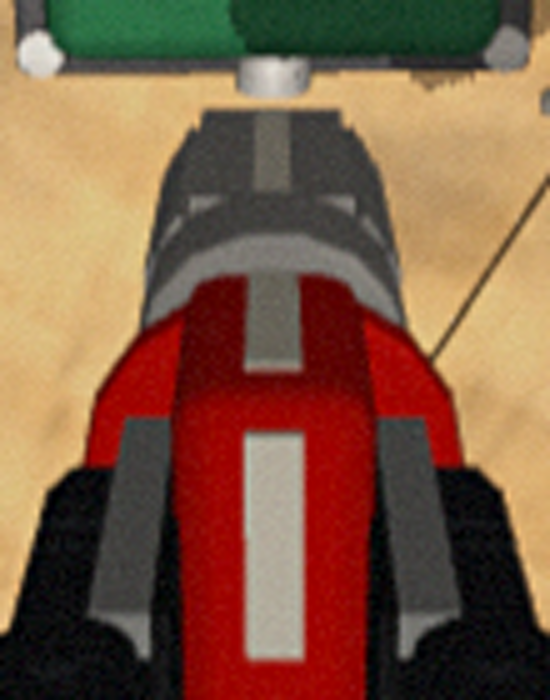

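Emit:
carry_out:
  plan: [255,2.5,0,0,0,255,5,0,0.5,0,255,5.9,0,2.5,0,255,5.9,0,4.5,0,255,5.9,0,4.8,0,255,5.9,0,4.8,0,255,5.9,0,4.8,0]
  force: 100

```text
time_s: 6.93
tcp_pos: [0.4357, -0.177, 0.2001]
orientation: [[-0.873, -0.488, 0.001], [-0.488, 0.873, -0.0], [-0.0, -0.001, -1.0]]
ft_force: [0.6, -0.4, -1.1]
finger_gap: 0.016
grasp_force: 101.5
```

Emit:
carry_out:
  plan: [255,0,0,0.3,0,255,0,0,0.6,0,255,0,0,0.9,0,255,0,0,1.2,0,255,0,0,1.5,0,255,0,0,1.5,0]

```text
time_s: 7.43
tcp_pos: [0.4352, -0.1769, 0.1838]
orientation: [[-0.873, -0.488, -0.0], [-0.488, 0.873, 0.0], [-0.0, 0.0, -1.0]]
ft_force: [1.2, 0.8, -2.2]
finger_gap: 0.0166
grasp_force: 101.4
```

It entered without resistance. I'll keep going down to the ring.

Emit:
carry_out:
  plan: [255,0,0,0.3,0,255,0,0,0.6,0,255,0,0,0.9,0,255,0,0,1.2,0,255,0,0,1.5,0,255,0,0,1.8,0,255,0,0,1.8,0,255,0,0,1.8,0]

```text
time_s: 8.1
tcp_pos: [0.4351, -0.1769, 0.166]
orientation: [[-0.873, -0.488, -0.0], [-0.488, 0.873, 0.0], [0.0, 0.0, -1.0]]
ft_force: [1.6, 1.7, -1.4]
finger_gap: 0.0163
grasp_force: 101.3
```

Emit:
carry_out:
  plan: [255,0,0,0.3,0,255,0,0,0.6,0,255,0,0,0.8,0,255,0,0,1,0,255,0,0,1,0,255,0,0,1,0]

```text
time_s: 8.6
tcp_pos: [0.4355, -0.1772, 0.1568]
orientation: [[-0.873, -0.488, 0.001], [-0.488, 0.873, -0.001], [-0.001, -0.001, -1.0]]
ft_force: [1.5, 1.9, 8.3]
finger_gap: 0.0164
grasp_force: 103.1
```

Emit:
carry_out:
  plan: [255,0,0,0.15,0,255,0,0,0.3,0,255,0,0,0.3,0,255,0,0,0.3,0]

```text
time_s: 8.93
tcp_pos: [0.4363, -0.1775, 0.1562]
orientation: [[-0.873, -0.488, 0.003], [-0.488, 0.873, -0.002], [-0.002, -0.003, -1.0]]
ft_force: [-5.5, 4.9, 38.2]
finger_gap: 0.016
grasp_force: 107.3
```

The ring is at its stop. I'll ease off slightly and check.

Emit:
carry_out:
  plan: [255,0,0,-0.1,0,255,0,0,-0.1,0,255,0,0,-0.1,0]

```text
time_s: 9.18
tcp_pos: [0.4359, -0.1774, 0.1563]
orientation: [[-0.873, -0.488, 0.002], [-0.488, 0.873, -0.001], [-0.001, -0.002, -1.0]]
ft_force: [-3.4, 4.2, 25.9]
finger_gap: 0.0162
grasp_force: 105.4
```

Run:
```python
from h import *
p=bot.read_camera("wrist"); save("w6",p,(200,120,440,320),3)
s=bot.state();print(s["time_s"],s["tcp_pos"],s["ft_force"],s["moment"],s["grasp_force"])
```

```text
9.2333 [ 0.43591602 -0.17738341  0.15625159] [-1.83097167  3.76232858 24.33191405] [1.17579949 0.83432878 0.00788914] 105.37181496620178
```

View pics/w6.png

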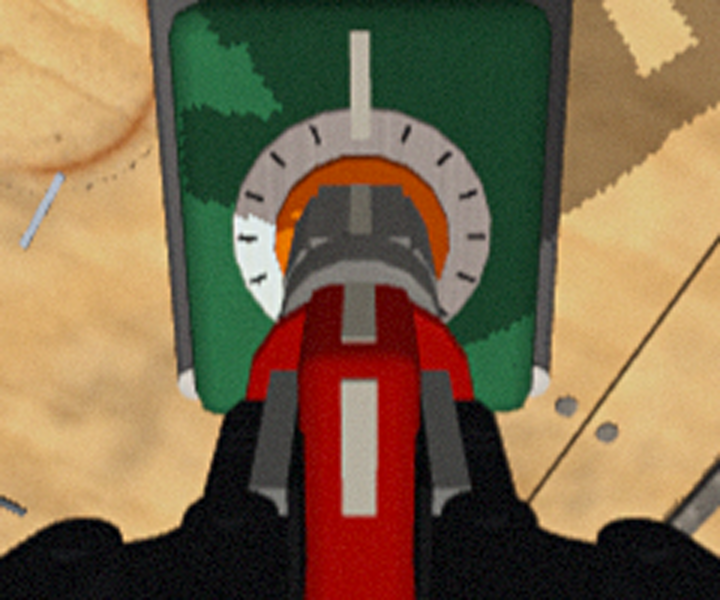

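The key sits on the ring at crop (360,190), its white line in line with the dial mark at (360,85). The heights match the ring's stop (TCP 0.1563), with 24 N of push.

```bash
python3 -c "
from bench import bot
print(bot.finish_job())"
```

```text
the job is handed in; nothing more can be done
None
```

I handed the job in with the red key on the D-shaft, flat to flat, and the brake ring pressed to its stop. The arm is still gripping and pushing with about 24 N. The hand-in returned no verdict.

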